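# Load the stacking dehydrator in colour order

## Task

Load the dehydrator: stack the three round fruit trays on its base, the dark red blood-orange tray lowest, then the orange tray, then the yellow lemon tray, so that dark juice cannot drip on paler fruit, and put the lid on top. Carry the trays and the lid level, set each one down fully nested in the one below rather than dropping it, and leave the bowl of lemons, the jar and the tongs where they are.

Things in the scene. Friction and masses are not known exactly. Their poses are not given: they have to be found in the camera images.
- base: Dehydrator base, fixed: dark grey round fan housing with a wire grille in its open top and a control panel at -x, 190 mm across. Origin: centre of underside, on the bench. Rim 177 mm inside, top 85 mm above origin. A tray's foot drops inside until its shoulder rests on the rim: lowest tray's origin 75 mm above this origin (then 117, 159, lid 201). Tapered feet self-centre from 6 mm off.
- red_tray: White plastic tray of blood-orange slices (dark red, fixed in it), 190 mm across, 52 high, any yaw. Origin: centre of underside. Tapered foot (160 mm wide, 172 at z 10); shoulder z 10; floor top z 14; rim z 52, 177 inside. Central round collar, 52 mm wide, z 14-40: grip it outside, from above; floor is clear to 48 mm from centre. Nested, it sits 42 mm above the tray below. 0.28 kg
- orange_tray: White plastic tray of orange slices (bright orange, fixed in it), 190 mm across, 52 high, any yaw. Origin: centre of underside. Tapered foot (160 mm wide, 172 at z 10); shoulder z 10; floor top z 14; rim z 52, 177 inside. Central round collar, 52 mm wide, z 14-40: grip it outside, from above; floor is clear to 48 mm from centre. Nested, it sits 42 mm above the tray below. 0.28 kg
- lemon_tray: White plastic tray of lemon slices (yellow, fixed in it), 190 mm across, 52 high, any yaw. Origin: centre of underside. Tapered foot (160 mm wide, 172 at z 10); shoulder z 10; floor top z 14; rim z 52, 177 inside. Central round collar, 52 mm wide, z 14-40: grip it outside, from above; floor is clear to 48 mm from centre. Nested, it sits 42 mm above the tray below. 0.28 kg
- lid: Dehydrator lid: round, grey-blue, vent slots, black knob; 190 mm across, any yaw. Origin: centre of underside. Foot as the trays' (160 mm wide, 172 at z 10); shoulder z 10; low dome to z 30. Round knob in the middle, 32 mm wide, z 30-56: grip it from above. Nested on a tray, its origin is 42 mm above the tray's. 0.22 kg
- lemon_bowl: Bystander: steel bowl of whole lemons, 160 mm across, 100 mm high. Origin: centre of its underside.
- jar: Bystander: clear jar of dried slices with a steel cap, 90 mm across, 128 mm high. Origin: centre of its underside.
- tongs: Bystander: steel tongs with yellow tips lying flat along their x axis, 240 mm long, 22 mm high. Origin: about the middle, on the bench.

How it is judged (in metres and radians):
On the way, in this order (a step that is already met when the one before it is completed fails the run):
1. the blood-orange tray sits in the base (horizontal distance between red_tray and base below 0.006 m and z of red_tray in the frame of base between 0.071 and 0.079 m and angle between red_tray's own z axis and vertical below 0.05 rad), for 0.2 s.
2. the orange tray sits on the blood-orange tray (horizontal distance between orange_tray and red_tray below 0.006 m and z of orange_tray in the frame of base between 0.113 and 0.121 m and angle between orange_tray's own z axis and vertical below 0.05 rad), for 0.2 s.
3. the lemon tray sits on the orange tray (horizontal distance between lemon_tray and orange_tray below 0.006 m and z of lemon_tray in the frame of base between 0.155 and 0.163 m and angle between lemon_tray's own z axis and vertical below 0.05 rad), for 0.2 s.
4. the lid sits on the lemon tray (horizontal distance between lid and lemon_tray below 0.006 m and z of lid in the frame of base between 0.197 and 0.205 m and angle between lid's own z axis and vertical below 0.05 rad), for 0.2 s.
At the end, for the whole second after the job is handed in: From the bottom up: base, blood-orange tray, orange tray, lemon tray, lid. Each is nested in the one below: centred on it within 6 mm, at its seated height (75, 117, 159 and 201 mm above the base's origin) within 4 mm, level within 0.05 rad, released and at rest (all of step 1 and all of step 2 and all of step 3 and all of step 4 and linear speed of each of red_tray, orange_tray, lemon_tray, lid below 0.02 m/s and angular speed of each of red_tray, orange_tray, lemon_tray, lid below 0.15 rad/s); the robot touches nothing.
It fails at once if a tray or the lid is tipped by more than 0.4 rad (angle between any of red_tray, orange_tray, lemon_tray, lid's own z axis and vertical above 0.4 rad).
It fails at once if a tray or the lid is dropped onto the stack (over 0.7 m/s within 40 mm of its seat) instead of being set down ((horizontal distance between red_tray and base below 0.03 m and z of red_tray in the frame of base below 0.115 m and linear speed of red_tray above 0.7 m/s) or (horizontal distance between orange_tray and base below 0.03 m and z of orange_tray in the frame of base below 0.157 m and linear speed of orange_tray above 0.7 m/s) or (horizontal distance between lemon_tray and base below 0.03 m and z of lemon_tray in the frame of base below 0.199 m and linear speed of lemon_tray above 0.7 m/s) or (horizontal distance between lid and base below 0.03 m and z of lid in the frame of base below 0.241 m and linear speed of lid above 0.7 m/s)).
It fails at once if the bowl of lemons is moved by more than 25 mm or knocked over (distance of lemon_bowl from where it was at the start of the episode above 0.025 m or angle between lemon_bowl's own z axis and vertical above 0.35 rad).
It fails at once if the jar is moved by more than 25 mm or knocked over (distance of jar from where it was at the start of the episode above 0.025 m or angle between jar's own z axis and vertical above 0.35 rad).
It fails at once if the tongs is moved by more than 25 mm or knocked over (distance of tongs from where it was at the start of the episode above 0.025 m or angle between tongs's own z axis and vertical above 0.35 rad).
It also fails if it takes over 128 s, if anything falls off the work surface, if the arm or the gripper's body presses on something with over 40 N, if the wrist force passes 120 N, or if a joint passes its speed limit or range.

## Robot

A 6-joint arm with a two-finger parallel gripper is mounted at the origin on the work surface. World frame = base frame: x ahead of the robot, y to its left, z up, the work surface at z = 0. Lengths are in mm, angles in rad, forces in N, time in s.
With the tool pointing down it reaches from about 375 to 975 mm from the base axis. Payload 3.8 kg.
Tool frame: the origin (TCP) lies at the very end of the fingers, on their centre line; the grasp point (between the pads) lies env.tcp_to_grasp behind it (env.tcp_to_grasp is the distance from the TCP to the grasp point, in mm); z points along the fingers, y is the line along which they close (so a half turn about z gives the same grasp; the last joint's range is limited). The gripper opens to 85 mm and grips with 20 to 120 N. Pads are 22 mm wide; open, the fingers measure 114 mm over their backs; the gripper's body (76 mm by 85 mm) begins 54 mm behind the grasp point. The pads swing forward as they close: fully open they stand 13 mm farther back than shut.
Start: joints at [-1.306, 0.264, 1.604, -0, 1.274, -0.037], TCP at [200.631, -644.488, 193.78] pointing down, gripper open.
Joint ranges: [-2.63, 2.63], [-0.94, 2.18], [0.31, 2.57], [-1.31, 4.45], [0, 2.66], [-2.55, 2.55]. Speed limits (rad/s): [2.57, 2.57, 3.14, 3.14, 3.14, 3.14].

## Interface

Orientations are given as a unit quaternion [w, x, y, z].
In Python, from cell import env gives the robot as it stands. The module is installed in compiled form; this text tells all that it offers. Calls block until the motion is done:
- env.move_pose(position, orientation): joint-space move of the TCP to a pose.
- env.line_to(position, speed=150, orientation=None, guard=None): straight line of the TCP; orientation=None keeps the orientation; speed is the mean speed in mm/s. With guard (N) it stops when the force on the tool has changed by that much, and returns True; else False.
- env.set_joints(angles): joint-space move.
- env.open_gripper() and env.grab(): open the fingers fully, or close them until they stop; the grip force is fixed at half the most.
- env.sleep(seconds).
- env.ik(position, orientation): joint angles nearest the present ones, or None.
- env.read_camera(name): name is "scene" or "top"; returns a dict with "color" (400x640x3 uint8, blue, green, red), "range_z" (400x640 float32, mm along the optical axis (not along the pixel's ray), 0 where there is no reading), "vfov" (degrees; the focal length in pixels is half the picture's height over the tangent of half this angle, whatever the lens; pixels are square), "cx", "cy" (the principal point, pixels), "R" (3x3) and "t" (3): a world point X has camera coordinates R X + t. Camera axes: x right, y down, z forward; pixel columns grow to the right and rows downward; lengths in mm; the calibration is good to about 2 mm. A picture is of the moment at which its call begins.
A pose or a line that the arm cannot do raises env.PlanningError and nothing moves.
- env.close_job(): hands the job in; it is judged then, once.
Trained networks look in the newest picture that a camera, given by its name, has taken for a name from the list of things; names that differ only in an ending like _2 or _b are one class to them, and where a whole thing is asked for, a point or a joint stands for the part that bears it (a point fixed in the world has none). Each returns a list of dicts, best first, with "conf" (0 to 1); they miss things now and then, are a little off and sometimes report something else, mostly with a low value. They report only what shows in the picture. A call takes as long as a camera call.
- env.spot_in(camera, name): "uv" ([column, row] in pixels, amid what is visible of it).
Readings, each from a call of its own:
- env.read_time(): time.
- env.read_joint_positions(): joint angles.
- env.read_qvel(): joint speeds.
- env.read_joint_torque(): joint torques, N m.
- env.read_eef_pos(): TCP position.
- env.read_eef_rot(): TCP orientation.
- env.read_ft_force(): force on the tool from outside, world axes, zero at the start.
- env.read_wrist_torque(): the same for the moment, N m.
- env.read_gripper_width(): opening from 0.0 (shut) to 1.0 (fully open).
- env.read_grip_force(): force on a finger pad.
Only numpy, scipy, OpenCV 4.12 (cv2) and the standard library are available. Lean on these libraries where they do the work, as an engineer would, in place of code of your own. Each camera call takes 0.05 s, during which the arm holds its last target. There are 200 camera calls.

## Working session

There is one attempt and no reset: what is moved stays moved. The work goes in short steps, each a Python script; the robot and the scene stay as the last script left them, time stands still between calls to the robot, and variables do not carry over. Pictures are saved under pics/ and viewed, at most 14 in all, crops included, and the job is handed in when it is done.

```bash
mkdir -p pics; cat > h.py <<'E'
import numpy as np, cv2
from cell import env
def cloud(c):
    z=c["range_z"].astype(float); h,w=z.shape
    f=h/2/np.tan(np.radians(c["vfov"])/2)
    u,v=np.meshgrid(np.arange(w),np.arange(h))
    P=np.stack([(u-c["cx"])/f*z,(v-c["cy"])/f*z,z],-1)
    W=(P-np.asarray(c["t"]))@np.asarray(c["R"])
    W[z==0]=np.nan
    return W
E
python3 - <<'E'
from h import *
for n in ["top","scene"]:
    c=env.read_camera(n); cv2.imwrite(f"pics/{n}0.png",c["color"]); W=cloud(c)
    np.savez(f"{n}0.npz",W=W,color=c["color"])
    R=np.asarray(c["R"]);print(n,"cam at",-R.T@np.asarray(c["t"]),c["vfov"])
    for k in ["base","red_tray","orange_tray","lemon_tray","lid","lemon_bowl","jar","tongs"]:
        for d in env.spot_in(n,k)[:2]:
            u,v=np.round(d["uv"]).astype(int); print(k,round(d["conf"],2),u,v,W[v,u].round())
print(env.tcp_to_grasp,env.read_eef_rot(),env.read_time())
E
```

```text
top cam at [ 323.48350417  -13.32669905 1170.85975529] 48.0897729390724
base 0.61 278 236 [436. 113.  64.]
orange_tray 0.89 491 205 [ 513. -435.   16.]
lemon_tray 0.77 372 246 [ 411. -123.   15.]
lid 0.93 369 157 [ 642. -121.   35.]
lemon_bowl 0.65 158 210 [501. 405.  94.]
tongs 0.71 450 158 [ 646. -342.   -2.]
scene cam at [1035.66607734 -890.52851139  821.46207992] 50.44348718793748
base 0.95 292 173 [454.  83.  60.]
red_tray 0.73 362 190 [679. 126.  35.]
orange_tray 0.94 204 300 [ 493. -427.   17.]
lemon_tray 0.84 247 211 [397. -99.  17.]
lid 0.74 321 248 [ 674. -158.   31.]
lemon_bowl 0.65 347 137 [521. 375.  59.]
jar 0.89 388 146 [693. 315.  96.]
tongs 0.58 286 272 [ 625. -262.   16.]
18.700000000000003 [ 3.27003930e-05  9.88637377e-01  1.50320112e-01 -1.95663533e-06] 0.9
```

View pics/top0.png

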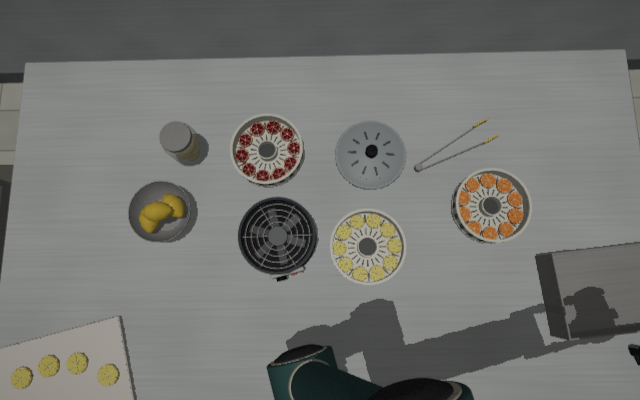

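View pics/scene0.png

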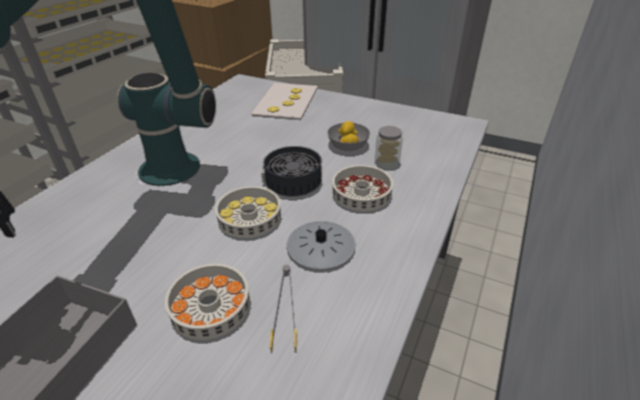

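The top view shows red at about (268,150), the lid at (370,155), orange at (491,205), lemon at (367,247) and the base at (278,236). The tongs lie beside the lid and the jar beside the red tray. Next I'll fit circles to the depth data for accurate centres.

```bash
cat >> h.py <<'E'
from scipy.optimize import least_squares
def fit(W,seed,zlo,zhi,rad,lo,hi,fixr=True):
    P=W.reshape(-1,3); P=P[np.isfinite(P[:,0])&(P[:,2]>zlo)&(P[:,2]<zhi)]
    c=np.array(seed,float)
    for w in (25,12,6,6):
        d=np.hypot(*(P[:,:2]-c).T); Q=P[(d>lo-w)&(d<hi+w)]
        if len(Q)<8: return None
        c=least_squares(lambda p:np.hypot(*(Q[:,:2]-p).T)-rad,c,loss="soft_l1",f_scale=2).x
    r=np.hypot(*(Q[:,:2]-c).T)
    return c.round(1),len(Q),np.median(r).round(1),np.median(Q[:,2]).round(1)
SEED={"red":(640,130),"orange":(500,-430),"lemon":(405,-115),"lid":(640,-125),"base":(440,110)}
E
python3 - <<'E'
from h import *
for n in ["top","scene"]:
    W=np.load(f"{n}0.npz")["W"]
    for k,s in SEED.items():
        if k=="lid":
            P=W.reshape(-1,3);P=P[np.isfinite(P[:,0])]
            Q=P[(np.hypot(*(P[:,:2]-s).T)<45)&(P[:,2]>44)]; print(n,"knob",len(Q),Q.mean(0).round(1),Q[:,2].max().round(1))
            Q=P[(np.hypot(*(P[:,:2]-s).T)<120)&(P[:,2]>9)]; m=cv2.minEnclosingCircle(Q[:,:2].astype(np.float32)); print("lid disc",len(Q),m,np.median(Q[:,:2],0))
        else:
            print(n,k,fit(W,s,*((76,95) if k=="base" else (44,60)),91.7,88.5,95), "" if k=="base" else fit(W,s,34,44,22,18,26))
E
```

```text
top red (array([666.5, 146.8]), 628, np.float64(91.4), np.float64(50.1)) (array([666.9, 146.9]), 84, np.float64(24.4), np.float64(38.4))
top orange (array([ 508.1, -427.6]), 727, np.float64(91.3), np.float64(50.4)) (array([ 508.1, -428. ]), 96, np.float64(24.4), np.float64(38.4))
top lemon (array([ 408.5, -109.1]), 661, np.float64(91.4), np.float64(50.9)) (array([ 408.6, -109.4]), 79, np.float64(24.2), np.float64(38.9))
top knob 120 [ 653.9 -126.3   53.8] 60.3
lid disc 3797 ((650.1168823242188, -139.95132446289062), 107.94552612304688) [ 649.6227499  -125.66709493]
top base (array([435.8, 114.4]), 713, np.float64(91.4), np.float64(83.6)) 
scene red (array([668.8, 144.3]), 447, np.float64(91.4), np.float64(50.8)) (array([669.2, 145.2]), 73, np.float64(24.2), np.float64(38.1))
scene orange (array([ 511.2, -430.1]), 892, np.float64(91.2), np.float64(51.6)) (array([ 510.5, -429.4]), 143, np.float64(24.6), np.float64(38.9))
scene lemon (array([ 411.4, -111.6]), 510, np.float64(91.3), np.float64(51.2)) (array([ 410.5, -110.8]), 94, np.float64(24.6), np.float64(38.5))
scene knob 105 [ 658.9 -132.3   53.7] 59.3
lid disc 2649 ((655.272216796875, -141.192138671875), 108.2942123413086) [ 667.20519094 -144.39371197]
scene base (array([438.1, 112. ]), 442, np.float64(91.3), np.float64(83.5))
```

```bash
cat >> h.py <<'E'
BASE=np.array([437.0,113.2])
def ori(xy):
    a=np.arctan2(xy[1],xy[0])+np.pi/2
    return [0,np.cos(a/2),np.sin(a/2),0]
def pick(xy,h,safe):
    "h: TCP height above bench when gripping"
    env.open_gripper()
    env.move_pose([*xy,safe],ori(xy))
    env.line_to([*xy,h+45],speed=200)
    print("touch",env.line_to([*xy,h],speed=60,guard=8), env.read_eef_pos())
    env.grab()
    print("width",env.read_gripper_width(),"force",env.read_grip_force(),"z",env.read_eef_pos()[2],env.read_ft_force())
def carry(xy,h,zc):
    env.line_to([*xy,h+15],speed=40); env.line_to([*xy,h+zc],speed=200)
    env.line_to([*BASE,h+zc],speed=200,orientation=ori(BASE))
    print("carried",env.read_gripper_width(),env.read_ft_force(),env.read_time())
def seat(h,z):
    env.line_to([*BASE,h+z+14],speed=120)
    print("stop",env.line_to([*BASE,h+z-2],speed=25,guard=10),"z above seat",env.read_eef_pos()[2]-h-z,env.read_ft_force())
def leave(zup):
    env.open_gripper(); env.sleep(.3); p=env.read_eef_pos(); env.line_to([p[0],p[1],p[2]+60],speed=100)
    env.line_to([p[0],p[1],zup],speed=250); print("t",env.read_time())
E
python3 - <<'E'
from h import *
xy=(667.9,145.8)
pick(xy,13,200); carry(xy,13,160)
c=env.read_camera("scene");cv2.imwrite("pics/s1.png",c["color"]);W=cloud(c)
print(env.read_eef_pos(),fit(W,BASE,205,222,91.7,88.5,95))
E
```

```text
touch False [668.2259351  145.87121531  13.20909192]
width 0.0010502764626345185 force 0.0 z 12.972386549968046 [-0.47761158 -0.33283654  0.16387364]
carried 1.3876680201780462e-05 [ 0.22571145 -0.4197168   0.17311858] 9.5667
[437.85635327 113.31478408 173.02724797] None
```

View pics/s1.png

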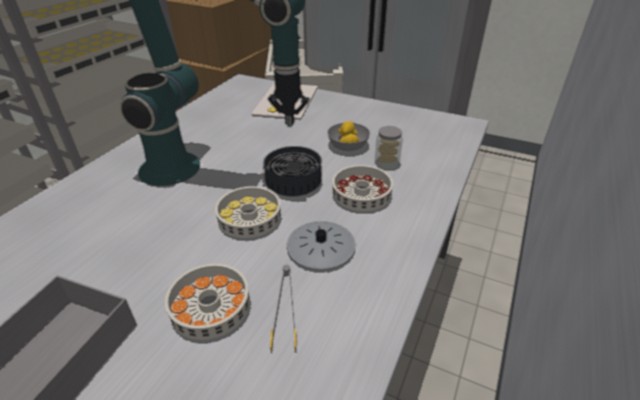

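The gripper is shut on nothing, with its tip at pixel (290,122), and the red tray is still at (362,188). I'll check whether the camera frame agrees with the TCP.

```bash
python3 - <<'E'
from h import *
for n in ["scene","top"]:
    c=env.read_camera(n); W=cloud(c); f=200/np.tan(np.radians(c["vfov"])/2)
    p=np.asarray(c["R"])@env.read_eef_pos()+np.asarray(c["t"]); print(n,"TCP px",p[:2]/p[2]*f+[c["cx"],c["cy"]],c["cx"],c["cy"],"depth",p[2])
    print("red",fit(W,(668,146),44,60,91.7,88.5,95),fit(W,(668,146),34,44,22,18,26))
    if n=="scene": print(c["range_z"][100:135:3,290], W[100:135:3,290].round())
    img=c["color"]; cv2.imwrite(f"pics/{n}2.png",cv2.resize(img[60:240,200:440],None,fx=3,fy=3))
E
```

```text
scene TCP px [290.39591407 136.6604257 ] 312.90345213991924 200.4344667608646 depth 1319.6141736843297
red (array([669. , 144.3]), 435, np.float64(91.3), np.float64(50.7)) (array([669.5, 144.7]), 80, np.float64(24.4), np.float64(38.2))
[1218.9318 1232.5397 1235.0939 1242.3394 1253.1462 1254.086  1271.3569
 1274.7582 1281.4503 1732.3071 1713.149  1696.3477] [[455.  94. 306.]
 [451. 100. 293.]
 [452.  98. 285.]
 [451.  99. 275.]
 [448. 102. 263.]
 [450.  98. 256.]
 [444. 107. 241.]
 [445. 105. 232.]
 [444. 105. 222.]
 [239. 448.   1.]
 [251. 427.   1.]
 [262. 407.  -1.]]
top TCP px [272.35810238 230.26625714] 320.32002113521884 199.1444872428041 depth 1004.2131365375192
red (array([666.3, 146.8]), 498, np.float64(91.4), np.float64(50.3)) (array([666.6, 146.9]), 87, np.float64(24.6), np.float64(37.8))
```

View pics/scene2.png

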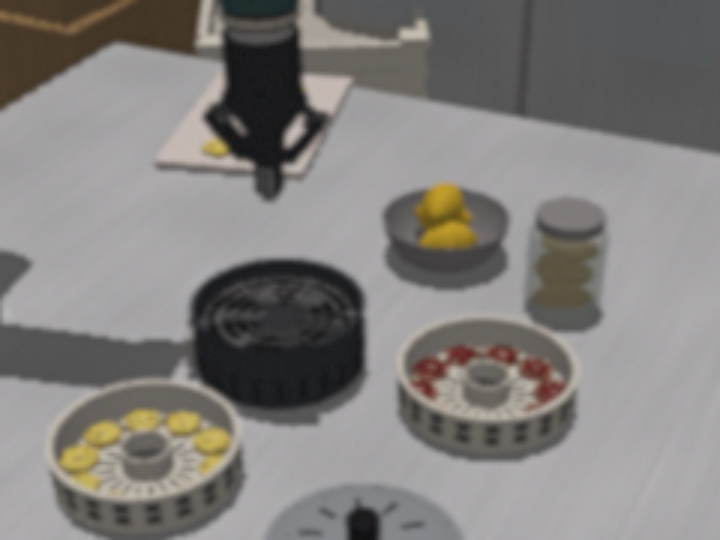

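View pics/top2.png

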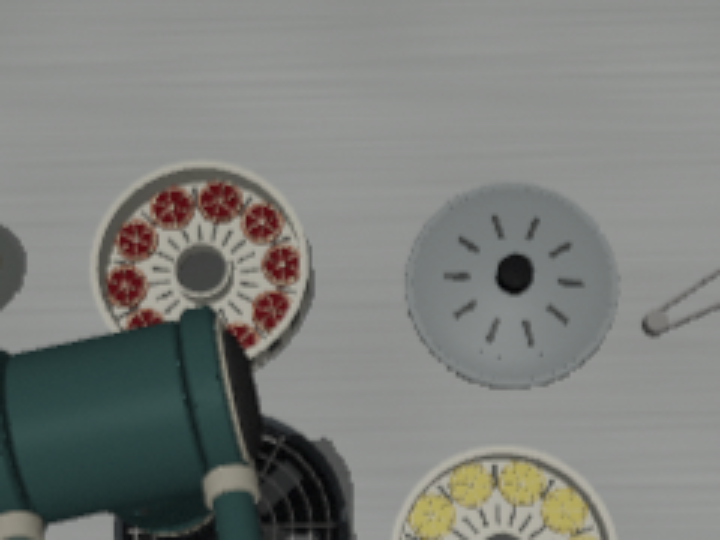

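The shut finger tip shows about 40 mm higher than the TCP projects: tip at row ~125, projection at row 137. I'll probe the empty bench with a guarded descent to measure the offset.

```bash
python3 - <<'E'
from h import *
p=(540,10)
env.line_to([*p,173],speed=200,orientation=ori(p))
c=env.read_camera("scene");W=cloud(c)
Q=W.reshape(-1,3);Q=Q[np.isfinite(Q[:,0])];Q=Q[(np.hypot(Q[:,0]-540,Q[:,1]-10)<20)&(Q[:,2]>100)]
print("lowest cloud",Q[Q[:,2]<Q[:,2].min()+12].mean(0),Q[:,2].min(),env.read_eef_pos(),env.read_eef_rot())
env.line_to([*p,20],speed=100)
try: print(env.line_to([*p,-60],speed=25,guard=6))
except env.PlanningError as e: print(e)
print(env.read_eef_pos(),env.read_ft_force(),env.read_joint_positions())
c=env.read_camera("scene");W=cloud(c)
Q=W.reshape(-1,3);Q=Q[np.isfinite(Q[:,0])];Q=Q[(np.hypot(Q[:,0]-540,Q[:,1]-10)<20)&(Q[:,2]>10)];print(Q[:,2].min())
E
```

```text
lowest cloud [541.47450407   2.37842013 218.35305661] 210.9167503909673 [539.08003428  10.76462029 172.75101734] [-5.21072780e-04  7.00180659e-01  7.13965502e-01 -1.88297802e-04]
True
[539.92468358   9.99949923 -37.4333269 ] [-0.15534538  0.80980588  4.99770449] [-2.75902348e-02  2.69782740e-01  2.07684240e+00 -3.47030359e-05
  7.95518403e-01 -4.61338552e-02]
10.11678252277435
```

The bench contact came at a reported z of -37.4, so the real finger end is 37 mm behind the reported TCP. I'll correct for that and pick again.

```bash
sed -i 's/^BASE=/OFF=-37.4\nBASE=/' h.py; python3 - <<'E'
from h import *
env.line_to([540,10,150],speed=250)
xy=(667.9,145.8); h=13+OFF
pick(xy,h,160)
env.line_to([*xy,h+15],speed=40)
c=env.read_camera("scene");W=cloud(c)
print(env.read_gripper_width(),env.read_ft_force(),fit(W,xy,58,75,91.7,88.5,95),env.read_eef_pos())
cv2.imwrite("pics/s3.png",cv2.resize(c["color"][110:230,280:440],None,fx=4,fy=4))
E
```

```text
touch False [668.21231766 145.84411302 -24.2248684 ]
width 0.588617501175182 force 63.26196312904358 z -23.19377547742784 [ 0.57612936 -0.07992451  3.26278064]
0.5881385186306216 [ 0.05084061 -0.67098553 -1.95256898] (array([666.6, 143.8]), 324, np.float64(91.4), np.float64(64.9)) [667.59998317 145.77206832  -9.59719637]
```

View pics/s3.png

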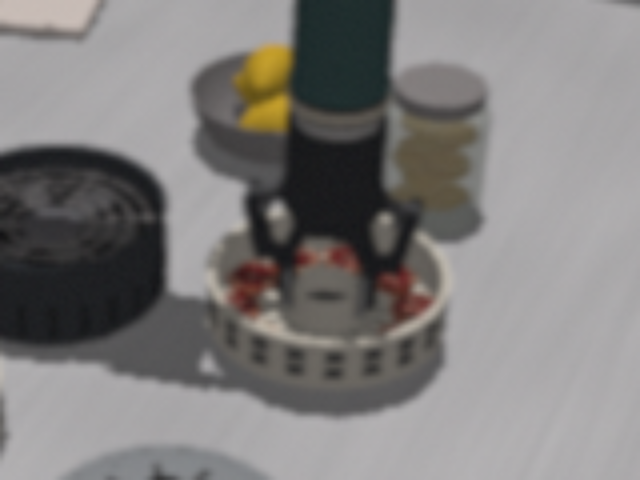

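The red tray is held level, with the collar between the pads. I'll carry it over, compare the tray and base centres in the same camera, and seat it.

```bash
cat >> h.py <<'E'
def adjust(h,zc,ref=np.array([438.1,112.0])):
    "shift so that the carried tray's rim matches the base centre in the scene camera"
    p=env.read_eef_pos(); W=cloud(env.read_camera("scene")); f=fit(W,p[:2],zc+44,zc+58,91.7,88.5,95)
    d=ref-f[0]; print("tray",f,"tcp",np.round(p,1),"shift",d)
    if np.hypot(*d)<8: BASE[:]=p[:2]+d
E
python3 - <<'E'
from h import *
xy=(667.6,145.8); h=-23.4
carry(xy,h,130); adjust(h,130); seat(h,75)
c=env.read_camera("scene"); print(fit(cloud(c),(437,113),119,135,91.7,88.5,95))
cv2.imwrite("pics/s4.png",cv2.resize(c["color"][80:220,220:380],None,fx=4,fy=4))
E
```

```text
carried 0.5859282347846524 [ 0.44999619  0.160765   -1.2483777 ] 21.95
tray (array([437.5, 111.5]), 330, np.float64(91.5), np.float64(181.0)) tcp [438.  113.4 106.8] shift [0.6 0.5]
stop True z above seat 0.15902997739257785 [-1.06032271  0.35392755  4.60470997]
(array([438.2, 112.1]), 320, np.float64(91.5), np.float64(126.1))
```

View pics/s4.png

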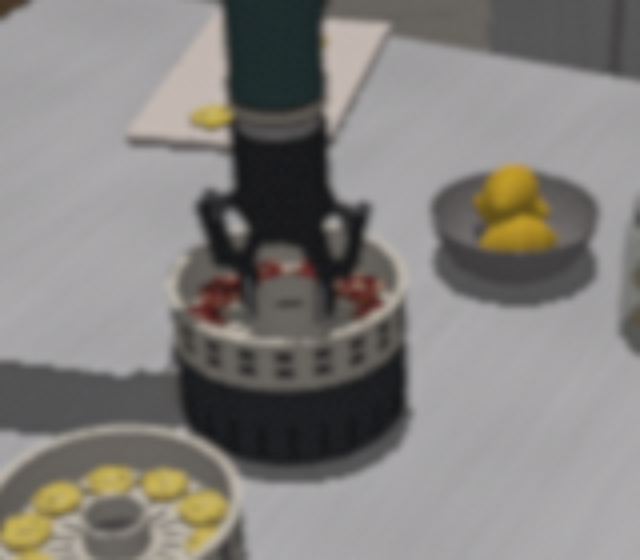

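The red tray is seated with its rim at 126 mm, flush on the base. I'll release it and do the orange tray.

```bash
python3 - <<'E'
from h import *
BASE[:]=(438.6,113.9)
leave(180)
c=env.read_camera("scene");W=cloud(c);print("red",fit(W,(437,113),119,135,91.7,88.5,95))
xy=(510.5,-428.5); h=14+OFF
pick(xy,h,120); carry(xy,h,170); adjust(h,170); seat(h,117)
c=env.read_camera("scene"); W=cloud(c); print("orange",fit(W,(437,113),161,177,91.7,88.5,95))
E
```

```text
t 25.025
red (array([437.9, 111.8]), 421, np.float64(91.2), np.float64(125.7))
touch False [ 510.74646321 -428.74940467  -23.20108795]
width 0.5908665462055722 force 63.30630540847778 z -22.390040219218836 [-0.69024201  0.62775303  4.03366115]
carried 0.5869123104219256 [ 0.33328705  0.59861764 -3.46973741] 33.5667
tray (array([438.2, 111.4]), 321, np.float64(91.6), np.float64(220.2)) tcp [438.7 113.4 146.6] shift [-0.1  0.6]
stop True z above seat 0.9455066653015081 [-0.01890353 -0.70227325  4.9767004 ]
orange (array([438.3, 112. ]), 333, np.float64(91.4), np.float64(168.0))
```

```bash
python3 - <<'E'
from h import *
BASE[:]=(438.6,114)
leave(220)
c=env.read_camera("scene");W=cloud(c);print("orange",fit(W,(437,113),161,177,91.7,88.5,95))
xy=(411,-110); h=14+OFF
pick(xy,h,120); carry(xy,h,212); adjust(h,212); seat(h,159)
c=env.read_camera("scene"); W=cloud(c); print("lemon",fit(W,(437,113),203,219,91.7,88.5,95))
leave(270)
c=env.read_camera("scene");W=cloud(c);print("lemon",fit(W,(437,113),203,219,91.7,88.5,95))
P=W.reshape(-1,3);P=P[np.isfinite(P[:,0])]
print("knob",fit(W,(657,-130),52,62,11,0,16))
L=P[(np.hypot(P[:,0]-657,P[:,1]+130)<20)&(P[:,2]>51)];print(len(L),(L.min(0)+L.max(0))/2,L.min(0),L.max(0))
cv2.imwrite("pics/s5.png",c["color"])
c=env.read_camera("top");P=cloud(c).reshape(-1,3);P=P[np.isfinite(P[:,0])]
L=P[(np.hypot(P[:,0]-657,P[:,1]+130)<22)&(P[:,2]>51)];print(len(L),(L.min(0)+L.max(0))/2,L.min(0),L.max(0))
E
```

```text
t 36.6
orange (array([438.1, 111.5]), 434, np.float64(91.1), np.float64(167.7))
touch False [ 411.22719503 -110.08814124  -23.32187279]
width 0.5839344782015907 force 62.490506172180176 z -22.580458229717735 [-1.70422793  0.47617677  5.43216623]
carried 0.590167678118871 [ 0.14572088 -0.09225476 -3.1725292 ] 42.7333
tray (array([437.8, 111.5]), 328, np.float64(91.5), np.float64(261.8)) tcp [438.3 113.3 188.3] shift [0.3 0.5]
stop True z above seat 0.8228656980124924 [ 0.49240241 -0.42780681  5.07251695]
lemon (array([438.1, 112.1]), 352, np.float64(91.3), np.float64(209.7))
t 45.8
lemon (array([438.2, 111.8]), 464, np.float64(91.2), np.float64(209.8))
knob (array([ 657.7, -129.5]), 74, np.float64(11.1), np.float64(55.8))
77 [ 656.91882383 -129.10811269   54.83116347] [ 641.18617427 -143.58032782   51.03784621] [ 672.65147339 -114.63589756   58.62448072]
105 [ 654.48063054 -126.6579684    56.51717094] [ 639.46339885 -141.06693021   51.37109989] [ 669.49786224 -112.24900658   61.66324199]
```

View pics/s5.png

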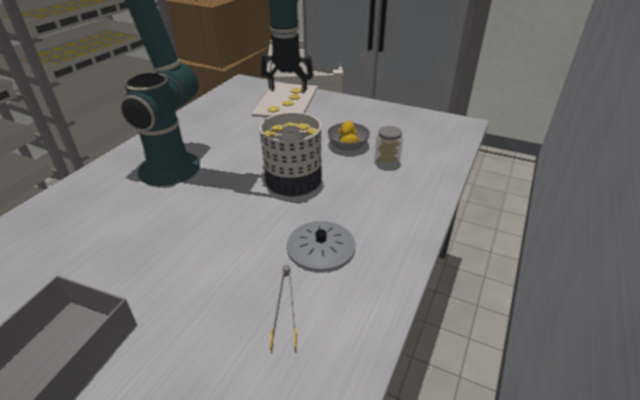

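All three trays are stacked at (292,150), and the lid's knob is at (321,236). Next is the lid.

```bash
python3 - <<'E'
from h import *
BASE[:]=(438.7,114)
xy=(656.8,-128); h=33+OFF
pick(xy,h,160); carry(xy,h,255); seat(h,201)
print(env.read_eef_pos(),env.read_gripper_width())
c=env.read_camera("scene"); cv2.imwrite("pics/s6.png",cv2.resize(c["color"][60:220,200:400],None,fx=4,fy=4)[:600])
E
```

```text
touch False [ 657.10464673 -128.08330824   -4.20778506]
width 0.352960687300423 force 60.00444173812866 z -3.6361408477505046 [-0.45343973 -0.25880859  3.48749062]
carried 0.3500864033824019 [-0.74349354  0.35100906 -2.63541892] 53.2667
stop True z above seat 0.6783531243181358 [-0.63486772 -0.11608793  3.99345503]
[438.72666766 114.05306842 197.27835312] 0.3559508020368334
```

View pics/s6.png

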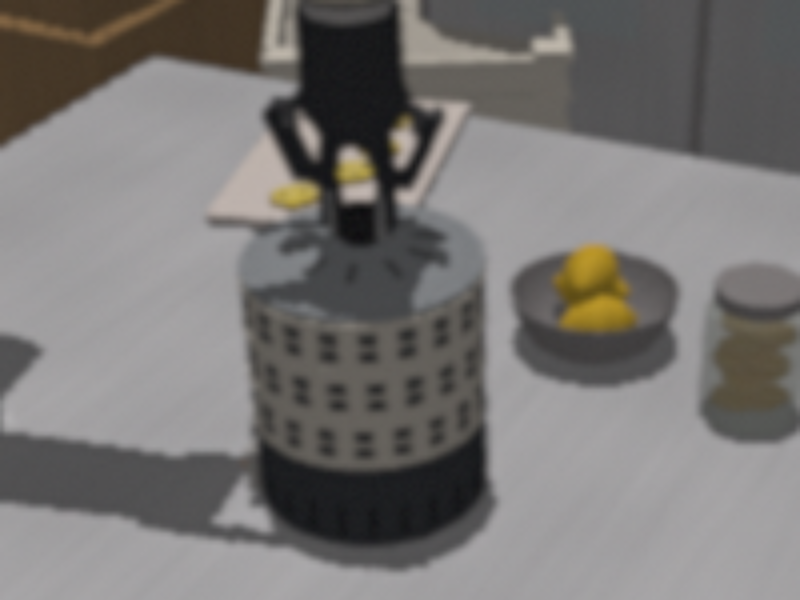

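The lid sits flush on the stack. I'll release it, back away, check the picture and hand in.

```bash
python3 - <<'E'
from h import *
leave(330); env.sleep(.5)
c=env.read_camera("scene");P=cloud(c).reshape(-1,3);P=P[np.isfinite(P[:,0])]
r=np.hypot(P[:,0]-438.2,P[:,1]-112)
L=P[(r<20)&(P[:,2]>245)&(P[:,2]<268)];print("knob",len(L),(L.min(0)+L.max(0))/2,np.median(L[:,2]))
D=P[(r>30)&(r<85)&(P[:,2]>200)&(P[:,2]<240)]
s=np.linalg.lstsq(np.c_[D[:,:2]-[438,112],np.ones(len(D))],D[:,2],rcond=None)[0];print("dome plane",s)
cv2.imwrite("pics/s7.png",c["color"])
E
```

```text
t 56.4333
knob 76 [438.61173797 111.24071784 252.32437355] 255.40692638964384
dome plane [-2.02628451e-02  3.31507080e-02  2.25933099e+02]
```

View pics/s7.png

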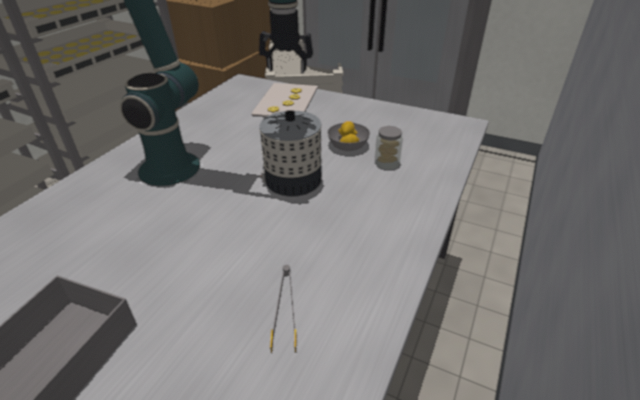

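```bash
python3 - <<'E'
from h import *
def slope(W,c,z0):
    P=W.reshape(-1,3);P=P[np.isfinite(P[:,0])];r=np.hypot(*(P[:,:2]-c).T)
    for a,b in ((30,85),(60,92)):
        D=P[(r>a)&(r<b)&(P[:,2]>z0+5)&(P[:,2]<z0+39)]
        print(np.linalg.lstsq(np.c_[D[:,:2]-c,np.ones(len(D))],D[:,2],rcond=None)[0].round(3),len(D))
slope(np.load("scene0.npz")["W"],(657.2,-129.1),0)
slope(cloud(env.read_camera("scene")),(438.2,112),201)
slope(np.load("top0.npz")["W"],(654.5,-126.7),0)
slope(cloud(env.read_camera("top")),(435.8,114.4),201)
E
```

```text
[-8.0000e-03  1.9000e-02  2.4769e+01] 1808
[-5.0000e-03  1.2000e-02  2.0952e+01] 1417
[-2.00000e-02  3.30000e-02  2.25959e+02] 986
[-1.90000e-02  3.20000e-02  2.21841e+02] 833
[ 9.0000e-03 -2.0000e-03  2.2975e+01] 2690
[ 5.0000e-03 -2.0000e-03  1.9107e+01] 2055
[1.00000e-02 0.00000e+00 2.23669e+02] 2394
[4.00000e-03 3.00000e-03 2.20289e+02] 2150
```

The lid's slope from the top camera matches its slope when it lay flat on the bench, so it is level. Handing in.

```bash
python3 -c "
from cell import env
print(env.close_job())"
```

```text
the job is handed in; nothing more can be done
None
```

The job is handed in: the stack on the base is blood-orange, orange, lemon, then the lid, each measured seated and centred by camera, with the lid level and the bowl, jar and tongs left in place; no verdict came back at hand-in.

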